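# Roll a glued tower storey onto the squaring board and seat it by feel against the stop

### The job

Slide the plywood tower storey over the bench until its foot butts squarely against the near edge of the squaring board, then push high on its window face so that it rolls over that edge and lies on the board, window up. Slide it home into the corner, flush along the side fence and pressed firmly (about 8 N, never over 12 N) against the rubber of the back stop, and leave it bearing there. The glue is fresh, so never press or knock the storey anywhere with more than about 35 N or lift it clear, and leave the glue bottle, off-cut, cup and battery alone.

Things in the scene. Friction and masses are not known exactly. Their poses are not given: they have to be found in the camera images.
- tower: Storey of a model tower: closed plywood box, 105 deep (own x) x 120 wide (y) x 115 mm tall (z), 0.5 to 0.85 kg, centre of mass in its middle. Origin: centre of its underside. Starts upright on the bench, 30 to 60 mm short of the board, turned up to 0.2 rad. Front (own -x) with large arched window faces away from the board; plain rear (+x) must end underneath. Friction 0.45 to 0.75.
- tower_heel (a point): Middle of the storey's lower rear edge (52.5 mm along own +x from its origin): the foot that butts against the board's edge. Axes as the storey's.
- tower_top (a point): Centre of the storey's top face, 115 mm up its own z; once it lies down this face looks at the back stop and must bear on its rubber. Axes as the storey's.
- tower_side (a point): Centre of the storey's own -y side face (60 mm from its middle), the side that goes against the side fence. Axes as the storey's.
- jig: Squaring board, screwed to the bench: grey base 200 (x) x 260 (y) x 12 mm thick, carrying side fence and back stop. Origin: centre of its underside; x from near edge to back stop. Its near edge, 12 mm high at x = -100 mm, is what the foot butts against. Rolled over it, the storey first lies with its foot about 12 mm out over that edge, its upper side 117 mm above the bench.
- jig_edge (a point): Middle of the near edge of the board, at its top, 12 mm above the bench. Axes as the board's.
- rail_face (a point): Middle of the rail's inner face, at the top of the base, 175 mm along x from the near edge. NOT the face to bear on, which stands 16 to 46 mm nearer, see back_stop. Axes as the board's.
- side_fence: Wooden side fence bolted on the board's -y side, anywhere within a 20 mm range across it: 130 long (x) x 18 thick x 60 mm tall above the base, two black knobs on its outer foot. Origin: centre of its underside. Axes as the board's.
- back_stop: Wooden rail fixed across the board's far end, 190 long (y) x 22 x 45 mm tall, holding on two rods an aluminium stop board (150 long, 52 tall) with a 6 mm black rubber facing. The rubber face stands 16 to 46 mm out from the rail towards the near edge, as clamped for each job: not reported, find it by touch or sight. Rubber gives about 1 mm per 5 N. Origin: lower edge of the rail's inner face.
- side_face (a point): Middle of the side fence's inner face (its +y face), at the top of the base. The storey's own -y side must end against this face, after 15 to 80 mm of sideways sliding. Axes as the board's.
- glue: Yellow glue bottle with orange cap, 56 mm across, 170 mm tall, upright beyond the board's +y side; origin centre of underside. Leave alone.
- battery: Black and orange drill battery, 115 x 74 x 60 mm, on the bench on the +y side; origin centre of underside. Leave alone.
- offcut: Pale wood off-cut, 100 x 89 x 38 mm, on the bench on the -y side; origin centre of underside. Leave alone.
- cup: Red open cup, 84 mm across, 100 mm tall, on the bench beyond the side fence; origin centre of underside. Leave alone.
Mind the look-alikes: they are no part of the job. Of the things like the tower, leave any that is green or purple; of the rest the smaller one is meant.

How it is judged:
By the outcome, as a careful person would: the job done as asked, in the order asked, and still so for the second after the job is handed in, with the robot touching nothing.
It also fails if it takes over 72 s, if anything falls off the work surface, if the arm or the gripper's body presses on something with over 40 N, if the wrist force passes 120 N, or if a joint passes its speed limit or range.

### The arm

A 6-joint arm with a two-finger parallel gripper is mounted at the origin on the work surface. World frame = base frame: x ahead of the robot, y to its left, z up, the work surface at z = 0. Lengths are in m, angles in rad, forces in N, time in s.
With the tool pointing down it reaches from about 0.275 to 0.875 m from the base axis. Payload 12.5 kg.
Tool frame: the origin (TCP) lies on the centre line of the jaws, within the pads' length; the fingertips stand r.finger_overhang ahead of it and the grasp point (between the pads) lies 3 mm ahead of it (r.finger_overhang is the distance from the TCP to the fingertips, in m); z points along the fingers, y is the line along which they close (so a half turn about z gives the same grasp; the last joint's range is limited). The gripper opens to 85 mm and grips with 20 to 120 N. Pads are 22 mm wide; open, the fingers measure 114 mm over their backs; the gripper's body (76 mm by 85 mm) begins 54 mm behind the grasp point. The pads swing forward as they close: fully open they stand 13 mm farther back than shut.
Start: joints at [-1.346, 0.351, 1.652, -0, 1.139, -0.085], TCP at [0.168, -0.524, 0.253] pointing down, gripper open.
Joint ranges: [-2.75, 2.75], [-0.79, 2.1], [0.01, 2.65], [-1.57, 4.71], [0.07, 3.14], [-2.87, 2.87]. Speed limits (rad/s): [2.22, 2.22, 2.79, 3.14, 3.14, 3.14].

### API

Orientations are given as a unit quaternion [x, y, z, w].
In Python, from cell import r, optics gives the robot as it stands. The module is installed in compiled form; this text tells all that it offers. Calls block until the motion is done:
- r.move_to(position, orientation): joint-space move of the TCP to a pose.
- r.move_linear(position, rot=None, vel=0.15): straight line of the TCP; rot=None keeps the orientation; vel is the mean speed in m/s.
- r.set_joints(angles): joint-space move.
- r.set_gripper(opening, squeeze=None): opening from 0.0 (shut) to 1.0 (fully open); squeeze is the grip in N (None keeps the last); returns when the fingers have stopped.
- r.sleep(seconds).
- r.inverse_kinematics(position, orientation): joint angles nearest the present ones, or None.
- optics.get_image(name): name is "scene" or "side" or "wrist"; returns a dict with "pixels" (480x640x3 uint8, red, green, blue), "depth" (480x640 float32, m along the optical axis (not along the pixel's ray), 0 where there is no reading), "fx", "fy", "cx", "cy" (pixels), "camera_from_world" (4x4, takes a point from world to camera coordinates); the wrist camera has in their place "mount" (4x4, takes a point from camera to tool coordinates, whose origin is the TCP and whose axes are the flange's). Camera axes: x right, y down, z forward; pixel columns grow to the right and rows downward; lengths in m; the calibration is good to about 2 mm. A picture is of the moment at which its call begins: read the wrist's pose just before it.
A pose or a line that the arm cannot do raises r.PlanningError and nothing moves.
- r.hand_in(): hands the job in; it is judged then, once.
Readings, each from a call of its own:
- r.current_t(): time.
- r.current_q(): joint angles.
- r.current_qvel(): joint speeds.
- r.current_effort(): joint torques, N m.
- r.current_tool_pos(): TCP position.
- r.current_ee_rot(): TCP orientation.
- r.current_contact_force(): force on the tool from outside, world axes, zero at the start.
- r.current_torque(): the same for the moment, N m.
- r.current_opening(): opening from 0.0 (shut) to 1.0 (fully open).
- r.current_finger_force(): force on a finger pad.
Only numpy, scipy, OpenCV 4.12 (cv2) and the standard library are available. Lean on these libraries where they do the work, as an engineer would, in place of code of your own. Each camera call takes 0.05 s, during which the arm holds its last target. There are 200 camera calls.

## Working session

There is one attempt and no reset: what is moved stays moved. The work goes in short steps, each a Python script; the robot and the scene stay as the last script left them, time stands still between calls to the robot, and variables do not carry over. Pictures are saved under pics/ and viewed, at most 10 in all, crops included, and the job is handed in when it is done.

```bash
mkdir -p pics; python3 - <<'E'
from cell import r, optics
import cv2, numpy as np
for n in ("scene","side"):
    im=optics.get_image(n); cv2.imwrite(f"pics/{n}0.png",im["pixels"][:,:,::-1]); np.savez(f"pics/{n}0.npz",**im)
    print(n,im["fx"],im["cx"],im["cy"],np.round(np.linalg.inv(im["camera_from_world"]),3).tolist(), (im["depth"]>0).mean())
print(r.current_t(),r.finger_overhang,r.current_ee_rot(),r.current_contact_force())
E
```

```text
scene 529.5351180507204 319.23835179449907 232.48008939624197 [[-0.195, 0.835, -0.515, 1.14], [0.981, 0.172, -0.094, 0.149], [0.01, -0.523, -0.852, 1.104], [0.0, 0.0, 0.0, 1.0]] 0.99587890625
side 575.976163264799 316.66875127320407 250.02951851879592 [[-0.998, -0.056, 0.038, 0.461], [-0.066, 0.66, -0.748, 1.076], [0.017, -0.749, -0.662, 0.972], [0.0, 0.0, 0.0, 1.0]] 0.9961100260416667
0.1 0.022 [ 9.88025517e-01  1.54289597e-01 -4.01936397e-05 -5.43686061e-04] [ 0.46040809 -0.13830385  0.77931959]
```

View pics/scene0.png

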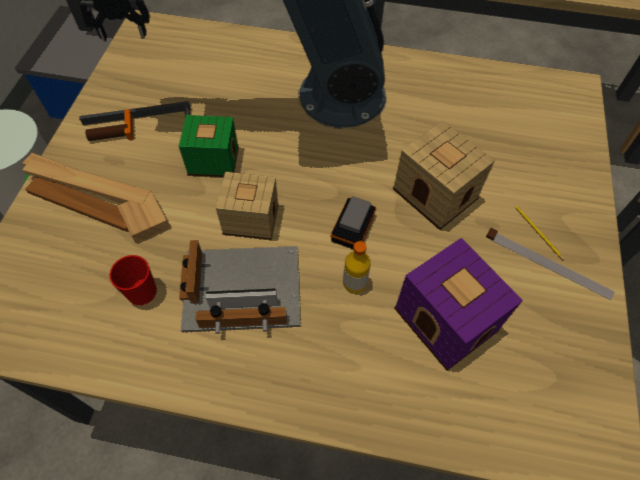

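View pics/side0.png

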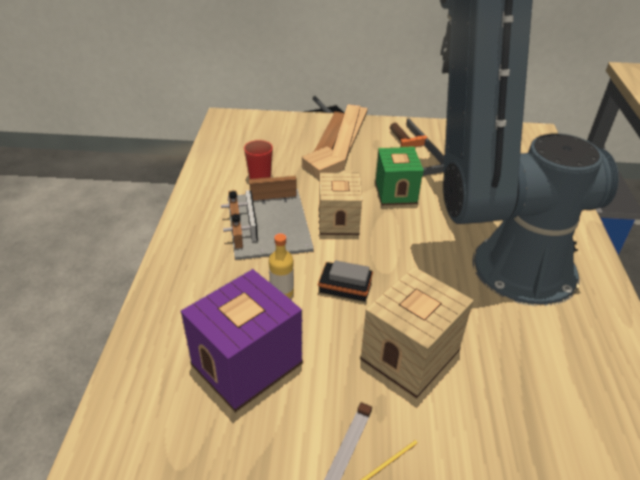

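The pictures show the storey (small plain box) at scene px (247,205), the squaring board at (240,290) with its near edge along row ≈248, the side fence at (190,270), and the stop at (242,298). The big plain box at (443,175) and the green and purple boxes are look-alikes.

```bash
cat > h.py <<'E'
import numpy as np, cv2
def cloud(im):
    v,u=np.mgrid[0:480,0:640]; d=im["depth"]
    c=np.stack([(u-im["cx"])/im["fx"]*d,(v-im["cy"])/im["fy"]*d,d,np.ones_like(d)],-1)
    return (c@np.linalg.inv(im["camera_from_world"]).T)[...,:3]
def rect(P):
    (c,s,a)=cv2.minAreaRect((P[:,:2]*1000).astype(np.float32)); 
    return np.round(c,1),np.round(s,1),round(a,2)
E
python3 - <<'E'
from h import *
for n in("scene","side"):
    im=dict(np.load(f"pics/{n}0.npz")); W=cloud(im); rgb=im["pixels"].astype(int); x,y,z=np.moveaxis(W,-1,0)
    hsv=cv2.cvtColor(im["pixels"],cv2.COLOR_RGB2HSV)
    if n=="scene": box=(slice(160,345),slice(150,310))
    else: box=(slice(140,262),slice(215,365))
    roi=np.zeros(z.shape,bool); roi[box]=1
    roi&=~((hsv[...,0]>40)&(hsv[...,0]<85)&(hsv[...,1]>120))
    def big(m):
        k,l,s,_=cv2.connectedComponentsWithStats(m.astype(np.uint8)); i=1+s[1:,4].argmax(); return l==i
    m=big(roi&(z>.108)&(z<.123)); print(n,"top",m.sum(),rect(W[m]),np.median(z[m]))
    jig=big(roi&(z>.007)&(z<.018)&(hsv[...,1]<60)); print("base",jig.sum(),rect(W[jig]),np.median(z[jig]))
    # line fit near edge
    for lo,hi in((.066,.078),(.050,.063),(.062,.070)):
        m=big(roi&(z>lo)&(z<hi)&(x>.52)); print(lo,m.sum(),rect(W[m]),np.median(z[m]),np.median(rgb[m],0))
    if n=="scene":
        for u in (215,232,245,262,272):
            print(u,[(v,*np.round(W[v,u]*1000).astype(int),*rgb[v,u]) for v in range(284,312,2)])
E
```

```text
scene top 2024 (array([ 469.4, -146.5]), array([109.3, 121.6]), 4.06) 0.11486379101145466
base 5204 (array([ 655.2, -116.3]), array([202.3, 258. ]), 14.04) 0.011825271303207097
0.066 460 (array([ 654.4, -222.9]), array([131.3,  19.3]), 14.63) 0.07158018386346221 [107.  66.  29.]
0.05 815 (array([737.6, -90.5]), array([ 24.5, 188.7]), 14.72) 0.05634252911169746 [110.  68.  30.]
0.062 478 (array([ 696. , -101.1]), array([ 19.4, 148. ]), 14.54) 0.06555206927300339 [119.  113.  104.5]
215 [(284, np.int64(662), np.int64(-178), np.int64(9), np.int64(109), np.int64(104), np.int64(93)), (286, np.int64(666), np.int64(-176), np.int64(9), np.int64(108), np.int64(103), np.int64(92)), (288, np.int64(672), np.int64(-174), np.int64(12), np.int64(111), np.int64(106), np.int64(95)), (290, np.int64(678), np.int64(-172), np.int64(13), np.int64(104), np.int64(99), np.int64(89)), (292, np.int64(703), np.int64(-156), np.int64(63), np.int64(29), np.int64(28), np.int64(24)), (294, np.int64(709), np.int64(-154), np.int64(66), np.int64(140), np.int64(133), np.int64(123)), (296, np.int64(713), np.int64(-153), 
[... 5794 characters left out ...]
, np.int64(98), np.int64(85)), (308, np.int64(712), np.int64(-29), np.int64(55), np.int64(123), np.int64(78), np.int64(39)), (310, np.int64(717), np.int64(-27), np.int64(56), np.int64(116), np.int64(71), np.int64(31))]
side top 1172 (array([ 466.9, -144.4]), array([104.3, 128.6]), 3.52) 0.11449045928861967
base 2853 (array([ 651.2, -107.2]), array([197.8, 251.8]), 14.03) 0.011581109087317243
0.066 242 (array([ 653.4, -220.6]), array([128.6,  29.9]), 14.64) 0.07091283924922737 [142.   96.   62.5]
0.05 196 (array([ 652.1, -215.8]), array([129.7,  19.9]), 15.74) 0.05568831585032491 [97. 68. 45.]
0.062 215 (array([694.8, -99.7]), array([ 15.9, 154.6]), 14.11) 0.06537221918284686 [176. 170. 160.]
```

```bash
cat >> h.py <<'E'
from scipy.spatial.transform import Rotation as R
YAW=np.deg2rad(14.4); J0=np.array([.6552,-.1163]); Z=np.array([0,0,1.])
def d2(yaw): return np.array([np.cos(yaw),np.sin(yaw),0])
EX,EY=d2(YAW),d2(YAW+np.pi/2)
def jw(x,y,z): return np.array([*J0,0])+EX*x+EY*y+Z*z      # board frame -> world
def wj(p): q=np.asarray(p)-np.array([*J0,0]); return np.array([q@EX,q@EY,q[2]])
def quat(zt,xt):
    zt=zt/np.linalg.norm(zt); xt=xt-zt*(xt@zt); xt/=np.linalg.norm(xt)
    return R.from_matrix(np.column_stack([xt,np.cross(zt,xt),zt])).as_quat()
def tilt(yaw,th,s=1):   # tool leaning back, jaw line square to heading; s=-1 half turned
    f=d2(yaw); return quat(np.sin(th)*f-np.cos(th)*Z, s*(np.cos(th)*f+np.sin(th)*Z))
def cage(phi,s=1):      # tool pointing into the front-top edge, jaw line in the roll plane
    a=phi+np.pi/4; zt=np.cos(a)*EX-np.sin(a)*Z; return quat(zt,s*EY),zt
def corner(phi,y):      # front-top edge in the world while rolling about the board's edge
    c,s_=np.cos(phi),np.sin(phi); u,w=-.105,.103
    return jw(-.100+c*u+s_*w,y,.012-s_*u+c*w)
E
python3 - <<'E'
from h import *
from cell import r
im=dict(np.load("pics/scene0.npz")); W=cloud(im); hsv=cv2.cvtColor(im["pixels"],cv2.COLOR_RGB2HSV)
m=(hsv[...,0]>40)&(hsv[...,0]<85)&(hsv[...,1]>120)&(W[...,2]>.05)&(W[...,0]<.6); print("green",rect(W[m]))
for n,(v,u) in dict(glue=(250,358),batt=(212,353),offc=(215,145),cup=(265,132)).items(): print(n,np.round(W[v,u],3))
tw=np.array([.4694,-.1465,0]); print("tower in jig",wj(tw))
for s in(1,-1):
  for th in(25,35):
    for y,dist in((np.deg2rad(4),.10),(YAW,.06)):
        q=r.inverse_kinematics(tw-d2(y)*(.0525+.03)+Z*(.045),tilt(y,np.deg2rad(th),s)); print(s,th,None if q is None else np.round(q,2))
  for ph in range(0,91,15):
    p=np.deg2rad(ph); Q,zt=cage(p,s); q=r.inverse_kinematics(corner(p,.017)-.004*zt,Q); print("cage",s,ph,None if q is None else np.round(q,2))
  q=r.inverse_kinematics(jw(-.055,.1,.075),quat(-Z,-s*EY)); print("side",s,None if q is None else np.round(q,2))
  q=r.inverse_kinematics(jw(-.13,-.034,.075),quat(-Z,s*EX)); print("x",s,None if q is None else np.round(q,2))
E
```

```text
green (array([ 288.6, -376.6]), array([326.4, 144.2]), 74.92)
glue [0.601 0.131 0.171]
batt [0.438 0.101 0.062]
offc [ 0.531 -0.388  0.038]
cup [ 0.678 -0.354  0.065]
tower in jig [-0.18747319  0.01695537  0.        ]
1 25 [-0.65  0.47  2.34  1.61  0.28 -0.71]
1 25 [-0.72  0.49  2.29  1.3   0.37 -0.63]
1 35 [-0.74  0.52  2.41  2.06  0.49 -1.25]
1 35 [-0.81  0.54  2.35  1.69  0.53 -1.11]
cage 1 0 [-0.74  0.41  2.3   1.67  0.64 -2.52]
cage 1 15 [-0.56  0.33  2.14  0.93  0.47 -1.61]
cage 1 30 [-0.42  0.37  1.93  0.27  0.65 -0.87]
cage 1 45 [-0.3   0.49  1.69 -0.    0.96 -0.56]
cage 1 60 [-0.22  0.66  1.43 -0.12  1.29 -0.43]
cage 1 75 [-0.16  0.86  1.16 -0.2   1.61 -0.37]
cage 1 90 [-0.12  1.08  0.86 -0.28  1.94 -0.37]
side 1 [-0.14  0.64  1.7  -0.    0.8   2.75]
x 1 [-0.41  0.62  1.73 -0.    0.79  0.91]
-1 25 [-0.65  0.47  2.34  1.61  0.28  2.43]
-1 25 [-0.72  0.49  2.29  1.3   0.37  2.51]
-1 35 [-0.74  0.52  2.41  2.06  0.49  1.89]
-1 35 [-0.81  0.54  2.35  1.69  0.53  2.03]
cage -1 0 [-0.74  0.41  2.3   1.67  0.64  0.62]
cage -1 15 [-0.56  0.33  2.14  0.93  0.47  1.53]
cage -1 30 [-0.42  0.37  1.93  0.27  0.65  2.28]
cage -1 45 [-0.3   0.49  1.69 -0.    0.96  2.59]
cage -1 60 [-0.22  0.66  1.43 -0.12  1.29  2.72]
cage -1 75 [-0.16  0.86  1.16 -0.2   1.61  2.77]
cage -1 90 [-0.12  1.08  0.86 -0.28  1.94  2.77]
side -1 [-0.14  0.64  1.7  -0.    0.8  -0.39]
x -1 [-0.41  0.62  1.73 -0.    0.79 -2.23]
```

```bash
cat >> h.py <<'E'
from cell import r, optics
def force(n=4):
    f=[]
    for _ in range(n): f.append(r.current_contact_force()); r.sleep(.01)
    return np.mean(f,0)
E
python3 - <<'E'
from h import *
TH=np.deg2rad(28); Y0=np.deg2rad(3.9); t0=r.current_t()
tw=np.array([.4694,-.1465,0])
r.set_gripper(.75)
def pose(s,back):   # s 0..1 along the slide; back = gap behind the face
    y=Y0+(YAW-Y0)*min(max(s,0),1); a=wj(tw); c=jw(a[0]+(-.1525-a[0])*s,a[1],0)
    return c-d2(y)*(.0525+.020+back)+Z*.05, tilt(y,TH)
p,q=pose(0,.035); r.move_to(p+Z*.17,q); r.move_linear(p,vel=.2)
f0=force(8); print("pre",r.current_t()-t0,f0)
for b in np.arange(.030,-.003,-.002):
    p,q=pose(0,b); r.move_linear(p,q,vel=.06); f=force()-f0
    if f@d2(Y0)<-1: break
print("contact back",b,np.round(f,2),r.current_t()-t0)
lim=0
for s in np.arange(.06,1.3,.06):
    p,q=pose(s,b); r.move_linear(p,q,vel=.05); f=force()-f0; print(round(s,2),np.round([f@EX,f@EY,f[2]],1),end=' ')
    if s>.6 and -(f@EX)>lim+1.8 and lim>0: break
    if .2<s<.7: lim=max(lim,-(f@EX))
print(r.current_t()-t0,wj(r.current_tool_pos()))
im=optics.get_image("scene"); cv2.imwrite("pics/s1.png",cv2.resize(im["pixels"][130:350,130:330,::-1],(600,660))[:600]); W=cloud(im)
m=(W[...,2]>.110)&(W[...,2]<.120); m[:,:150]=0;m[:,330:]=0;m[:150]=0;m[350:]=0
k,l,st,_=cv2.connectedComponentsWithStats(m.astype(np.uint8)); a=rect(W[l==1+st[1:,4].argmax()]); print(a,wj([*a[0]/1000,0]))
E
```

```text
pre 3.5333 [-0.20509166 -0.19982802  0.150345  ]
contact back -0.0020000000000000295 [ 0.08 -0.17 -0.33] 8.35
0.06 [ 0.4  0.5 -0.3] 0.12 [-2.9 -0.3 -0. ] 0.18 [-2.7  0.1 -0.7] 0.24 [-2.1 -0.3 -1.7] 0.3 [-1.3 -0.1 -1.4] 0.36 [-1.6 -0.3 -1. ] 0.42 [-1.7 -0.1 -1.5] 0.48 [-1.5 -0.3 -1.3] 0.54 [-1.5 -0.6 -1.3] 0.6 [-1.4 -0.2 -1.1] 0.66 [-1.7 -0.1 -1. ] 0.72 [-1.6  0.1 -0.9] 0.78 [-1.4 -0.2 -1.2] 0.84 [-1.4 -0.4 -0.8] 0.9 [-1.4 -0.3 -1.1] 0.96 [-1.3 -0.2 -1.5] 1.02 [-1.9  0.  -1.2] 1.08 [-4.3  0.7  0.5] 13.450000000000001 [-0.22031812  0.01705427  0.04994884]
(array([ 503.3, -138. ]), array([109.8, 120.3]), 14.11) [-0.15252435  0.01675774  0.        ]
```

View pics/s1.png

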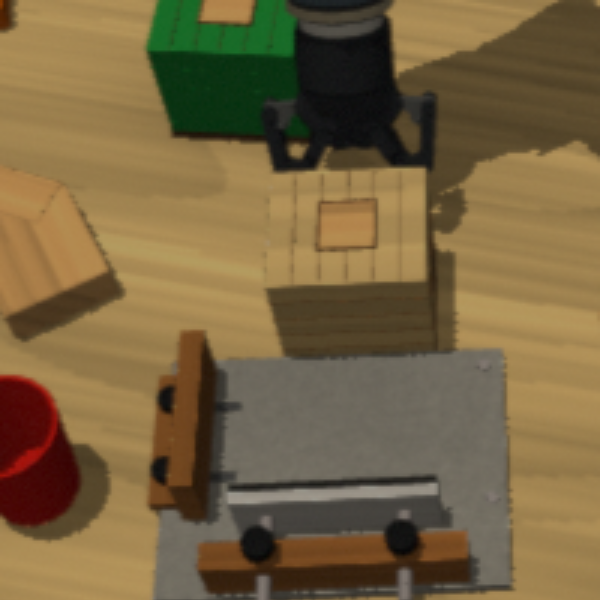

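The crop shows the storey butted square along the board's near edge (crop row ≈350); depth puts its centre at board x = −152.5 mm, yaw within 0.3° of the board. Next I set the jaws over its front-top edge.

```bash
python3 - <<'E'
from h import *
t0=r.current_t(); print(t0)
p=r.current_tool_pos(); r.move_linear(p-EX*.04+Z*.01,vel=.15); p=r.current_tool_pos(); r.move_linear(p+Z*.12,vel=.25)
r.set_gripper(.53)
Q,zt=cage(0); C=corner(0,.017)
r.move_to(C-.045*zt,Q); f0=force(8); print("pre",r.current_t()-t0,np.round(f0,2),r.current_opening())
off=np.array([-.030*zt@EX,-.030*zt@Z]) # along EX, Z
tx=tz=None
def go(): r.move_linear(C+EX*off[0]+Z*off[1],vel=.05); f=force()-f0; return f@EX,f[2]
while (tx is None or tz is None) and r.current_t()-t0<14 and off[0]<.02 and off[1]>-.02:
    if tx is None: off[0]+=.0014
    if tz is None: off[1]-=.0014
    fx,fz=go()
    if tx is None and fx<-1.0 : tx=off[0]; print("front",off,fx,fz); off[0]-=.0015; go()
    elif tz is None and fz>1.0: tz=off[1]; print("top",off,fx,fz); off[1]+=.0015; go()
print(off,tx,tz,go(),r.current_t()-t0)
np.save("off.npy",off); np.save("f0.npy",f0)
im=optics.get_image("side"); cv2.imwrite("pics/c1.png",cv2.resize(im["pixels"][100:280,200:440,::-1],(800,600)))
E
```

```text
13.6
pre 3.7167000000000012 [-0.26  0.24  0.34] 0.5304141545430711
front [ 0.0025868 -0.0025868] -3.494988221378102 4.898890298641769
top [ 0.0010868 -0.0039868] -7.000502377835255 17.968830924041875
[ 0.0010868 -0.0024868] 0.002586796564403574 -0.003986796564403574 (np.float64(-0.5177012729663275), np.float64(5.51916628628245)) 9.908299999999999
```

View pics/c1.png

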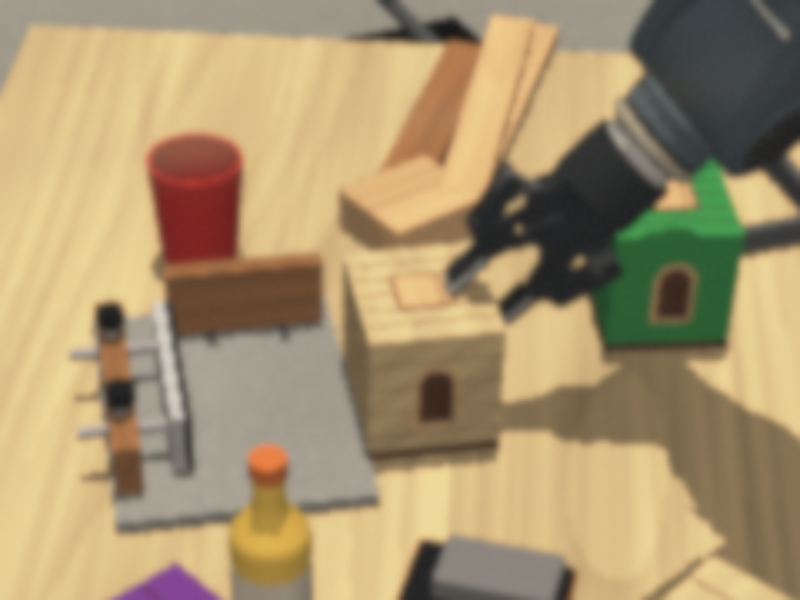

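The side crop shows the jaws over the storey's front-top edge (crop px ≈(480,285)), one finger on the roof and one on the window face, clear of the green box. I'll now roll it, with force relief.

```bash
python3 - <<'E'
from h import *
t0=r.current_t(); off=np.load("off.npy"); f0=np.load("f0.npy"); off+=[-.0003,.0012]
for ph in np.arange(0,90.1,2.5):
    a=np.deg2rad(ph); Q,zt=cage(a); c,s=np.cos(a),np.sin(a)
    nx=EX*c-Z*s; nz=EX*s+Z*c          # storey's own x and z
    r.move_linear(corner(a,.017)+nx*off[0]+nz*off[1],Q,vel=.05)
    f=force(3)-f0; fx,fz,fy=-f@nx,f@nz,f@EY
    print(f"{ph}:{fx:.1f},{fz:.1f},{fy:.1f}",end=' ')
    if fx>7: off[0]-=min(.002,(fx-6)*1e-4+.0003)
    if fz>6: off[1]+=min(.002,(fz-5)*1e-4+.0003)
    if np.linalg.norm(f)>24: print("HIGH"); break
np.save("off.npy",off); print(off,r.current_t()-t0,r.current_t())
im=optics.get_image("side"); cv2.imwrite("pics/c2.png",cv2.resize(im["pixels"][100:280,200:440,::-1],(800,600)))
E
```

```text
0.0:0.2,-0.2,0.3 2.5:6.5,1.5,-0.5 5.0:6.5,1.6,-1.4 7.5:7.4,1.7,-1.1 10.0:5.9,1.3,-0.7 12.5:4.9,1.2,-0.5 15.0:4.3,0.5,-0.7 17.5:4.5,0.9,-1.8 20.0:4.7,1.0,-1.7 22.5:5.2,1.7,-1.8 25.0:5.5,1.7,-2.4 27.5:5.9,2.3,-2.0 30.0:4.7,2.0,-2.3 32.5:4.6,2.4,-2.0 35.0:4.4,1.9,-1.2 37.5:4.3,1.9,-0.7 40.0:3.0,1.8,-1.3 42.5:3.4,1.7,-0.8 45.0:2.9,1.5,-0.4 47.5:2.2,0.9,-0.6 50.0:0.4,-0.0,-0.5 52.5:-0.3,-0.5,-0.7 55.0:-1.2,0.9,-0.4 57.5:-0.2,1.1,-0.1 60.0:0.1,1.8,-1.2 62.5:0.2,3.0,-1.0 65.0:0.5,3.5,-2.0 67.5:1.1,3.7,-0.9 70.0:1.1,4.0,-0.7 72.5:1.4,4.2,-0.5 75.0:1.1,5.5,-0.3 77.5:1.4,4.8,-0.5 80.0:1.9,6.2,-0.7 82.5:-0.2,-0.4,-0.3 85.0:-0.9,-0.4,-0.3 87.5:-0.3,0.5,-0.2 90.0:-0.1,-0.1,0.1 [ 0.00034779 -0.00086278] 11.116699999999998 34.675
```

View pics/c2.png

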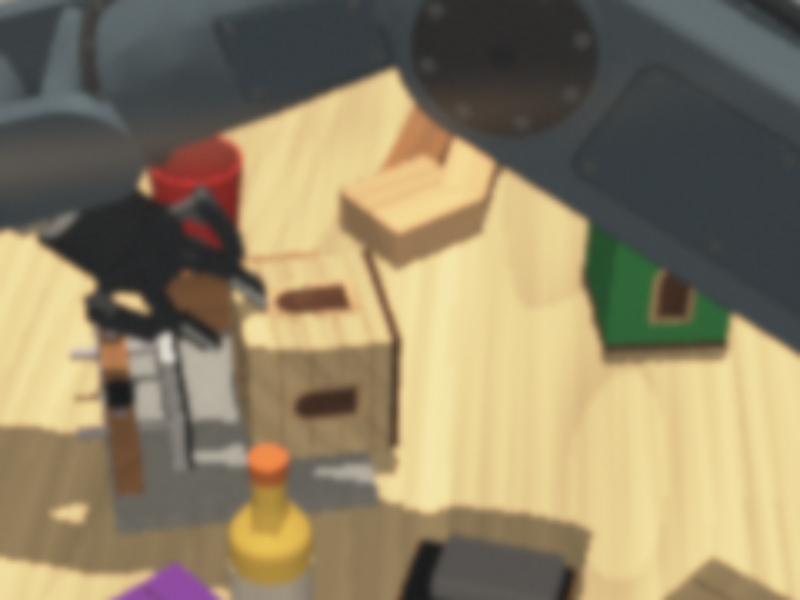

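The side crop shows the storey lying on the board, window up (crop px (310,300)), nothing else disturbed. Back out and go to its +y side, measuring on the way.

```bash
cat >> h.py <<'E'
def box(im):
    W=cloud(im); m=(W[...,2]>.112)&(W[...,2]<.122); m[:,:150]=0;m[:,330:]=0;m[:150]=0;m[350:]=0
    k,l,st,_=cv2.connectedComponentsWithStats(m.astype(np.uint8)); a=rect(W[l==1+st[1:,4].argmax()]); return a,wj([*a[0]/1000,0])
E
python3 - <<'E'
from h import *
t0=r.current_t(); Q,zt=cage(np.pi/2)
p=r.current_tool_pos(); r.move_linear(p-zt*.06,vel=.2)
r.move_to(jw(-.055,.115,.20),quat(-Z,EY)); im=optics.get_image("scene"); print(box(im),r.current_t()-t0)
r.set_gripper(.75)
r.move_linear(jw(-.055,.115,.075),vel=.25); f0=force(8); print(f0,r.current_t()-t0)
np.save("f0.npy",f0)
r.move_linear(jw(-.055,.094,.075),vel=.1); print((force()-f0)@EY, r.current_t()-t0)
cv2.imwrite("pics/s2.png",cv2.resize(im["pixels"][130:350,130:330,::-1],(540,594)))
E
```

```text
((array([ 587.2, -114.4]), array([118.4, 120.1]), 15.55), array([-0.06539114,  0.01875122,  0.        ])) 1.533299999999997
[0.25629878 0.03719914 0.31097465] 2.5749999999999957
0.5626560063791024 2.966699999999996
```

View pics/s2.png

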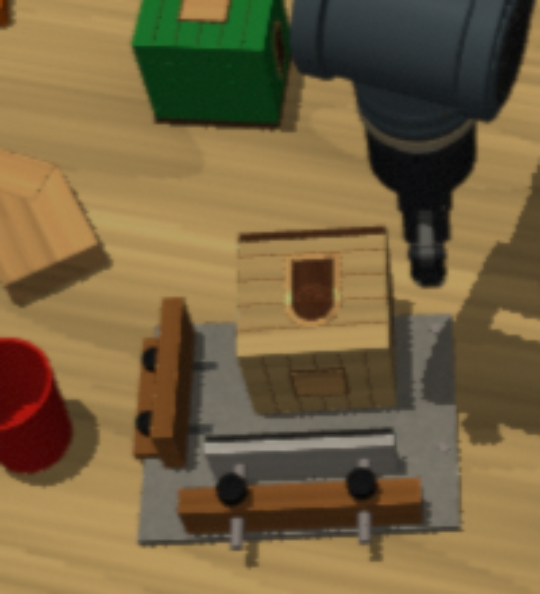

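Seen: the storey lies square on the board (window at crop (312,290)), centre at board (−65, 19) mm, clear of fence and stop. Now slide it sideways to the fence.

```bash
python3 - <<'E'
from h import *
t0=r.current_t(); f0=np.load("f0.npy"); X=-.065
r.move_linear(jw(X,.094,.075),vel=.1)
y=.094; fs=[]
while y>.02:
    y-= .004 if y>.050 else (.0015 if y>.044 else .0005)
    r.move_linear(jw(X,y,.075),vel=.05); f=(force(3)-f0); F=f@EY; fs.append(F)
    print(f"{y*1000:.1f}:{F:.1f}",end=' ')
    if y<.06 and F>np.median(fs[4:9])+4: break
    if F>15: break
print(wj(r.current_tool_pos()),r.current_t()-t0)
r.move_linear(jw(X,y+.02,.075),vel=.15); r.move_linear(jw(X,y+.03,.20),vel=.3)
r.move_to(jw(-.19,-.034,.20),quat(-Z,EX)); 
print(box(optics.get_image("scene")),r.current_t()-t0,r.current_t(),r.current_q())
E
```

```text
90.0:0.9 86.0:1.4 82.0:2.2 78.0:2.0 74.0:2.4 70.0:2.5 66.0:2.5 62.0:2.3 58.0:2.9 54.0:2.5 50.0:2.4 48.5:5.1 47.0:5.9 45.5:5.9 44.0:5.9 43.5:7.0 [-0.06503951  0.04399889  0.07498409] 4.650000000000006
((array([ 597.6, -161. ]), array([118.8, 120. ]), 15.37), array([-0.06690683, -0.02897113,  0.        ])) 6.7166 44.4083 [-4.78004108e-01  3.59217586e-01  1.78717267e+00  1.10464207e-04
  9.95926788e-01  8.39506230e-01]
```

```bash
python3 - <<'E'
from h import *
t0=r.current_t(); Y=-.030
r.move_linear(jw(-.165,Y,.075),vel=.3); f0=force(8); np.save("f0.npy",f0)
x=-.142; r.move_linear(jw(x,Y,.075),vel=.1); fs=[]
while x<-.07:
    x+= .004 if x<-.104 else .0005
    r.move_linear(jw(x,Y,.075),vel=.05); f=force(3)-f0; F=-f@EX; 
    if x<-.10: fs.append(F)
    print(f"{x*1000:.1f}:{F:.1f},{f@EY:.1f}",end=' ')
    if x>-.104 and F>np.median(fs[3:])+7.3: break
    if F>14: break
print(np.median(fs[3:]),r.current_t()-t0)
r.sleep(.2); f=force()-f0; print(f@EX,f@EY)
im=optics.get_image("scene"); print(box(im),r.current_t())
w=optics.get_image("wrist"); cv2.imwrite("pics/w3.png",np.hstack([cv2.resize(im["pixels"][130:350,130:330],(400,440)),cv2.resize(w["pixels"],(400,440))])[:,:,::-1])
E
```

```text
-138.0:-0.1,0.7 -134.0:3.8,0.5 -130.0:3.9,0.6 -126.0:3.9,0.4 -122.0:4.1,1.1 -118.0:3.4,-0.1 -114.0:3.3,0.3 -110.0:3.4,0.9 -106.0:3.4,0.3 -102.0:3.1,0.0 -101.5:5.6,0.6 -101.0:7.1,0.2 -100.5:7.1,-0.0 -100.0:7.3,-0.1 -99.5:7.4,-0.2 -99.0:7.2,0.2 -98.5:7.3,0.2 -98.0:7.5,0.3 -97.5:7.0,0.2 -97.0:7.2,0.4 -96.5:7.3,0.1 -96.0:6.8,0.1 -95.5:6.9,0.1 -95.0:6.8,0.5 -94.5:7.2,-0.3 -94.0:6.9,-0.0 -93.5:6.8,-0.5 -93.0:7.4,0.5 -92.5:7.7,-0.1 -92.0:9.7,0.2 -91.5:11.5,-0.3 3.6639381682951995 9.550000000000004
-11.932636218360331 0.000867139625711718
((array([ 630.5, -153.4]), array([142.8, 129. ]), 14.17), array([-0.0331504, -0.0297918,  0.       ])) 54.2417
```

View pics/w3.png

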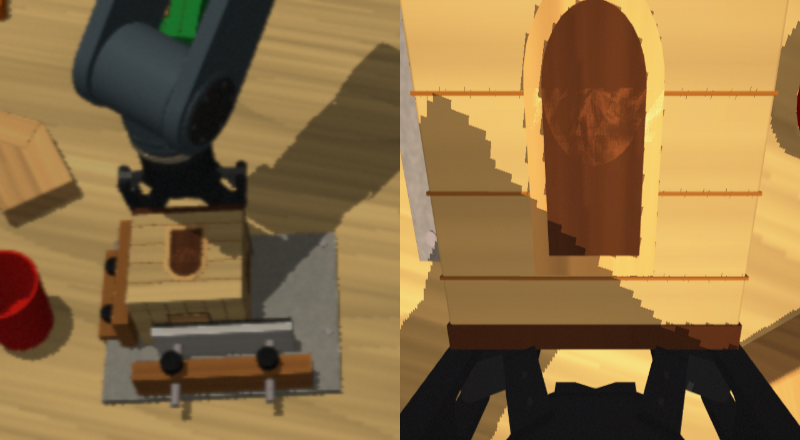

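Slow steps show a sliding friction plateau of about 7 N, so the rubber bears about 4.8 N so far. The same plateau means the side push stopped some 4 mm short of the fence. I'll push sideways again, then press finally to about 8 N on the rubber.

```bash
python3 - <<'E'
from h import *
t0=r.current_t(); X=-.030
r.move_linear(jw(-.105,-.03,.08),vel=.1); r.move_linear(jw(-.11,-.03,.175),vel=.35)
r.move_to(jw(X,.062,.175),quat(-Z,EY)); r.move_linear(jw(X,.062,.075),vel=.3)
f0=force(5); print(r.current_t()-t0)
r.move_linear(jw(X,.0455,.075),vel=.08); y=.0455; fs=[]
while y>.030:
    y-=.0006; r.move_linear(jw(X,y,.075),vel=.05); f=force(2)-f0; F=f@EY; print(f"{y*1000:.1f}:{F:.1f},{f@EX:.1f}",end=' ')
    if F>3: fs.append(F)
    if (len(fs)>4 and F>np.median(fs[1:])+3.5) or F>16: break
    if r.current_t()-t0>7.5: print("time"); break
print(r.current_t()-t0)
r.move_linear(jw(X,y+.012,.08),vel=.1); r.move_linear(jw(X,y+.015,.175),vel=.35)
r.move_to(jw(-.115,-.034,.175),quat(-Z,EX)); print(box(optics.get_image("scene")),r.current_t())
E
```

```text
2.4833
44.9:0.4,0.1 44.3:0.7,0.5 43.7:0.5,-0.3 43.1:2.6,-0.7 42.5:5.9,-0.4 41.9:7.6,-1.1 41.3:8.3,-1.1 40.7:9.3,-2.1 40.1:7.9,-0.9 39.5:8.2,-1.3 38.9:8.1,-0.7 38.3:9.1,-1.2 37.7:8.7,-1.3 37.1:9.9,-2.0 36.5:14.1,-1.0 6.8416
((array([ 642.4, -155.2]), array([118.4, 121.5]), 14.45), array([-0.0220719 , -0.03449465,  0.        ])) 63.1333
```

```bash
python3 - <<'E'
from h import *
t0=r.current_t(); Y=-.034
r.move_linear(jw(-.115,Y,.075),vel=.35); f0=force(4)
r.move_linear(jw(-.0945,Y,.075),vel=.1); x=-.0945; print(r.current_t()-t0)
while x<-.0898:
    x+=.0007 if x<-.0925 else .0004; r.move_linear(jw(x,Y,.075),vel=.05); f=force(2)-f0; F=-f@EX; print(f"{x*1000:.1f}:{F:.1f},{f@EY:.1f}",end=' ')
    if F>14.6 or r.current_t()-t0>4.8: break
print(r.current_t()-t0)
r.move_linear(jw(x-.003,Y,.075),vel=.03); r.move_linear(jw(x-.03,Y,.075),vel=.2); print(box(optics.get_image("scene")),r.current_t())
E
```

```text
0.8250000000000028
-93.8:0.7,-0.0 -93.1:0.6,-0.4 -92.4:3.1,1.2 -92.0:5.4,0.1 -91.6:9.4,-0.7 -91.2:11.5,-0.2 -90.8:14.7,0.1 2.6917000000000044
((array([ 642.9, -155.3]), array([117.4, 121.5]), 14.43), array([-0.02161248, -0.03471586,  0.        ])) 66.4083
```

```bash
python3 - <<'E'
from cell import r
print(r.hand_in(), r.current_t())
E
```

```text
the job is handed in; nothing more can be done
the job is handed in; nothing more can be done
```

Job handed in at about 66 s of the 72 s: the storey was butted square to the board's edge, rolled over it window up, slid flush to the side fence and pressed to an estimated 7.5–8 N on the rubber; the highest force I read on it was about 18 N, the robot was clear of it, and no verdict came back.

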